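Snap up the sprung rest and seat a tube in the tacking fixture

ROBOT

A 6-joint arm with a two-finger parallel gripper is mounted at the origin on the work surface. World frame = base frame: x ahead of the robot, y to its left, z up, the work surface at z = 0. Lengths are in m, angles in degrees, forces in N, time in s.
With the tool pointing down it reaches from about 0.4 to 0.825 m from the base axis. Payload 7 kg.
Tool frame: the origin (TCP) lies between the finger pads; the fingertips stand 19 mm ahead of it and the grasp point (between the pads) is the TCP; z points along the fingers, y is the line along which they close (so a half turn about z gives the same grasp; the last joint's range is limited). The gripper opens to 88 mm and grips with 3 to 60 N. Pads are 19 mm wide; open, the fingers measure 130 mm over their backs; the gripper's body (78 mm by 193 mm) begins 47 mm behind the grasp point.
Start: joints at [82.684, 20.546, 0.682, 0, -70.136, -16.507], TCP at [0.273, 0.617, 0.246] pointing down, gripper open.
Joint ranges: [-176.03, 176.03], [-82.01, 121.73], [-58.28, 71.71], [-173.87, 95.51], [-174.79, -0.11], [-173.66, 173.66]. Speed limits (degrees/s): [136.94, 136.94, 172.46, 180, 180, 180].

INTERFACE

Orientations are given as [roll, pitch, yaw] about the fixed x, y, z axes, in that order (R = Rz(yaw) Ry(pitch) Rx(roll)).
In Python, from plant import get_obs, snapshot, close_job, spot_in, spot_point gives the robot as it stands.
- The arm moves only by the tool play_rows, never from a script. Its argument "plan" is a list of rows, each a list of 6 numbers: the shift along the tool's x, y, z in cm, then the turn, a rotation vector about the tool's x, y, z in degrees. A call has 1 to 20 rows; each row shifts and turns the commanded pose from where the row before left it, along the tool's axes as they then stand; what a row does not reach is not made up. A row lasts 1/12 s, in which the tool goes at most 41.7 mm and 7.16 degrees, less where a joint would pass 70% of its speed; a pose out of reach is approached as far as the arm can. A call is refused whole if a number of a shift passes 4.17 or a number of a turn 7.16, either way. A call with a gripper value outside its range is refused whole. "grip" is the finger opening in cm, from 0 to 8.76, set as the call begins (left out, the last holds). The fingers move at their own pace and stop on an object; the grip force is fixed at half the most. Time passes only in rows, so rows that do not move let the fingers close. It gives the time, the measured TCP pose, the force, the opening and the grip force at its end, in the units of the state.
- get_obs(): the state, without advancing time (a new reading comes with each control period).
- snapshot(name): name is "side" or "top"; returns a dict with "frame" (400x640x3 uint8, red, green, blue), "fx", "fy", "cx", "cy" (pixels), "position" and "attitude" of the camera in the world. Camera axes: x right, y down, z forward; pixel columns grow to the right and rows downward; lengths in m; the calibration is good to about 2 mm. A picture is of the moment at which its call begins. There is no depth.
- close_job(): hands the job in; it is judged then, once.
Trained networks look in the newest picture that a camera, given by its name, has taken for a name from the list of things; names that differ only in an ending like _2 or _b are one class to them, and where a whole thing is asked for, a point or a joint stands for the part that bears it (a point fixed in the world has none). Each returns a list of dicts, best first, with "score" (0 to 1); they miss things now and then, are a little off and sometimes report something else, mostly with a low value. They report only what shows in the picture. A call takes as long as a camera call.
- spot_in(camera, thing): "position" ([x, y, z] in m, in world coordinates, good to about 4 mm: the middle of the surface that is visible of it).
- spot_point(camera, thing): "position" ([x, y, z] in m, in world coordinates, good to about 4 mm: a listed point, or the origin of a listed thing).
The state is a dict: "clock": time; "joint_pos": joint angles; "qvel": joint speeds; "tau": joint torques, N m; "tool_pos": TCP position; "orientation": TCP orientation; "force": force on the tool from outside, world axes, zero at the start; "moment": the same for the moment, N m; "opening": finger opening in m; "gripper_force": force on a finger pad.
Only numpy, scipy, OpenCV 4.12 (cv2) and the standard library are available. Lean on these libraries where they do the work, as an engineer would, in place of code of your own. Each camera call takes 0.05 s, during which the arm holds its last target. There are 200 camera calls.

TASK

Get the tube ready for tacking: gently push the fixture's sprung red rest up by its white roller past its over-centre point until it snaps over to its far stop by itself, taking the fingers away once it goes and never forcing it against the stop. Then lay the steel tube from the wooden cradle in both vees and slide it gently endwise until its end is home against the yellow end plate. Let go and leave the other things on the bench alone.

Things in the scene. Friction and masses are not known exactly. Their poses are not given: they have to be found in the camera images.
- fixture: Tacking fixture, bolted down: a dark steel plate 90 (x) by 300 (y) by 12 mm. Origin: centre of the plate's underside, on the bench; frame: z up, y along the plate and along the tube when seated, pointing from the yellow end plate (at y = -125 mm) to the red rest. Carries, along y: the yellow end plate, the fixed blue block with a steel vee (y = -75 mm), and the hinged red rest (hinge at y = +75 mm).
- end_stop (a point): Centre of the contact face of the yellow end plate (70 mm wide, 12 thick, its top 175 mm above the bench), 154 mm above the bench, which is the height of the seated tube's axis. The face looks along the fixture's +y.
- fixture_vee (a point): Bottom of the fixed vee, 130 mm above the bench, at the middle of its 30 mm length along y. 90-degree vee, its arms rise 17 mm; the 34 mm tube's axis lies 24 mm above the bottom.
- rest_hinge (a point): Hinge axis of the red rest, along the fixture's x, 35 mm above the bench, between blue cheeks 60 mm wide over all (x), 44 long, 50 high.
- rest_vee (a point): Bottom of the vee on top of the red rest; 95 mm from the hinge axis. The rest is a bar 36 mm wide (x) and 12 mm thick, the vee's arms (46 mm wide over all) reach 112 mm from the hinge axis. Its frame's z axis points along the rest, away from the hinge.
- rest_roller (a point): Centre of the white push roller (22 mm across, 34 mm wide, turns freely) on the rest's outer side, 80 mm along the rest from the hinge and 22 mm out; 85 mm above the bench when folded, 115 when upright. Push it from the fixture's +y side along -y: it resists with up to 9 N, fading to nothing at the over-centre point; past it the rest flies on by itself to its stop. It is light: over 16 N bends it.
- rest (a joint): Angle of the red rest (rad): 0 = folded, leaning 0.65 rad from upright towards the fixture's +y, held by its spring; grows as it is pushed up towards -y; 0.65 = upright. The over-centre point lies anywhere from 0.45 to 0.95, the hard stop 0.09 beyond it (0.54 to 1.04); they differ from one fixture to the next and are not marked: feel for them. Let go too early, it springs back to 0.
- tube_center (a point): Centre of the steel tube, half-way along its axis: 34 mm outside diameter, 220 mm long, ends square, about 0.25 to 0.5 kg; its frame's y axis runs along the tube (either end first is the same). At the start it lies in the cradle, its axis 49 mm above the bench. Seated in the fixture, its axis is about 154 mm above the bench (up to 6 mm lower at the rest) and its centre is at -15 mm along the fixture's y.
- cradle: Wooden cradle, fixed: base 60 (x) by 180 (y) by 12 mm with two vee supports 16 mm thick at y = +70 and -70 mm, 42 mm high; origin: centre of its underside. The tube lies along its y.
- tape: Roll of cream masking tape lying flat, 100 mm across, 36 high, loose; origin: centre of its underside. Leave alone.
- hammer: Hammer lying along its x, loose; leave alone.
- brush: Brush lying along its x, loose; leave alone.
- sprayer: White bottle with red cap, 60 mm across, 160 high, standing loose; origin: centre of its underside. Leave alone.
- square: Red magnetic welding square, L-shaped, 100 by 110 mm, 21 high, lying loose; leave alone.
- marker: Blue marker with black cap, 140 mm long, lying loose; leave alone.

How it is judged (in metres and radians):
On the way:
1. the red rest has snapped over to its far stop and stays there untouched, before the tube is laid on it (value of joint rest above 0.5 rad and velocity of joint rest between -0.05 and 0.05 rad/s and contact force between each of the arm, the fingers, tube and rest below 0.1 N), for 0.3 s.
At the end, for the whole second after the job is handed in: The red rest stands at its far stop, and the tube lies at rest in both vees (axis along the fixture to 0.06 rad, centred to 4 mm sideways, 148 to 159 mm high), its end within 3.5 mm of the yellow end plate, released (value of joint rest above 0.5 rad and velocity of joint rest between -0.05 and 0.05 rad/s and y of tube_center in the frame of fixture between -0.018 and -0.0115 m and x of tube_center in the frame of fixture between -0.004 and 0.004 m and z of tube_center in the frame of fixture between 0.148 and 0.159 m and angle between the y axis of tube_center and the y axis of fixture, either way round below 0.06 rad and linear speed of tube below 0.01 m/s); the robot touches nothing.
It fails at once if the red rest pushed by the robot with more than 16 N (contact force between any of the arm, the fingers and rest above 16 N).
It fails at once if the tube pressed on the fixture with more than 50 N (contact force between tube and fixture above 50 N).
It fails at once if another thing on the bench moved more than 20 mm (distance of any of tape, hammer, brush, sprayer, square, marker from where it was at the start of the episode above 0.02 m).
It also fails if it takes over 72 s, if anything falls off the work surface, if the arm or the gripper's body presses on something with over 40 N, if the wrist force passes 120 N, or if a joint passes its speed limit or range.

## Working session

There is one attempt and no reset: what is moved stays moved. The work goes in short steps, Python scripts to look and compute and a tool call to move; the robot and the scene stay as the last step left them, time stands still between calls to the robot, and variables do not carry over. Pictures are saved under pics/ and viewed, at most 10 in all, crops included, and the job is handed in when it is done.

Besides the shell and the picture viewer there is one more tool, called after "Call:" as a command line: name --pt "numbers of a row" for each row, then --argument value for the rest. play_rows: Moves the arm, as the interface text tells. Its arguments: {"type":"object","properties":{"plan":{"type":"array","items":{"type":"array","items":{"type":"number"}}},"grip":{"type":"number"}},"required":["plan"]}

```bash
mkdir -p pics
cat > look.py <<'E'
from plant import *
import cv2,sys
import numpy as np
for c in ("side","top"):
    s=snapshot(c); cv2.imwrite(f"pics/{c}0.png",s["frame"][:,:,::-1])
    print(c,s["fx"],s["fy"],s["cx"],s["cy"],s["position"],s["attitude"])
    for t in ("fixture","end_stop","fixture_vee","rest_hinge","rest_vee","rest_roller","tube_center","cradle","tape","hammer","brush","sprayer","square","marker"):
        print(t,[(np.round(d["position"],4).tolist(),round(d["score"],2)) for d in spot_point(c,t)[:2]])
print(get_obs())
E
python3 look.py; python3 -c "
import cv2,numpy as np
cv2.imwrite('pics/both.png',cv2.resize(np.vstack([cv2.imread('pics/side0.png'),cv2.imread('pics/top0.png')]),(480,600)))"
```

```text
side 454.14990915898113 454.14990915898113 322.56104736411 203.2267241240886 [ 0.11273842 -0.70279911  0.9540325 ] [-133.71451874    0.32667738  -34.00474239]
fixture [([0.443, -0.0129, 0.0519], 0.24)]
end_stop [([0.6577, -0.1216, 0.1534], 0.71)]
fixture_vee [([0.6493, -0.0699, 0.1257], 0.85)]
rest_hinge [([0.6201, 0.074, 0.0395], 0.98)]
rest_vee [([0.6095, 0.1321, 0.1119], 0.64)]
rest_roller [([0.6104, 0.1433, 0.0852], 0.84)]
tube_center [([0.4405, -0.0104, 0.0512], 0.91)]
cradle [([0.4396, -0.0179, -0.0], 0.8)]
tape [([0.7852, 0.0711, 0.0007], 0.64)]
hammer [([0.4444, -0.0117, 0.0511], 0.62), ([0.6339, 0.4183, 0.0035], 0.6)]
brush [([0.4137, 0.3246, 0.0043], 0.98), ([0.6303, 0.4155, 0.0015], 0.71)]
sprayer [([0.6646, -0.3727, -0.0053], 0.68)]
square [([0.4054, -0.3761, 0.0005], 0.62)]
marker [([0.7464, -0.2545, 0.0021], 0.63)]
top 510.3086010495177 510.3086010495177 315.5698870172493 197.18050013418582 [0.49424594 0.00284634 1.55870176] [-176.12593494    0.91216381  -90.82457836]
fixture [([0.637, 0.0027, 0.0027], 0.89)]
end_stop [([0.6623, -0.1195, 0.1546], 0.61), ([0.4425, -0.008
[... 586 characters left out ...]
455, -0.2488, -0.0], 0.63)]
{'clock': 1.5, 'joint_pos': array([ 8.26828724e+01,  2.05475669e+01,  6.82408470e-01, -3.51048558e-04,
       -7.01360282e+01, -1.65082272e+01]), 'qvel': array([-0.01836301,  0.00261331,  0.0011782 , -0.00041467, -0.03591291,
        0.0156181 ]), 'tau': array([ 6.27021855e-04, -5.82372952e+01,  2.93306243e+01,  7.00200632e+00,
        1.25041109e-02, -7.10110115e-06]), 'tool_pos': array([0.27265879, 0.61746034, 0.24554993]), 'orientation': array([ 1.79998768e+02, -2.06584630e-05, -2.38254741e+01]), 'force': array([-0.08875471, -0.18524805, -0.63835139]), 'moment': array([-0.00530881, -0.03106528, -0.03870613]), 'gripper_force': 0.0, 'opening': 0.0876888336364886}
```

View pics/side0.png

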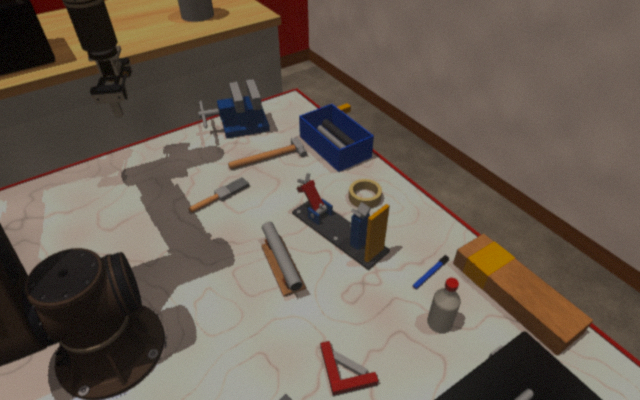

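View pics/top0.png

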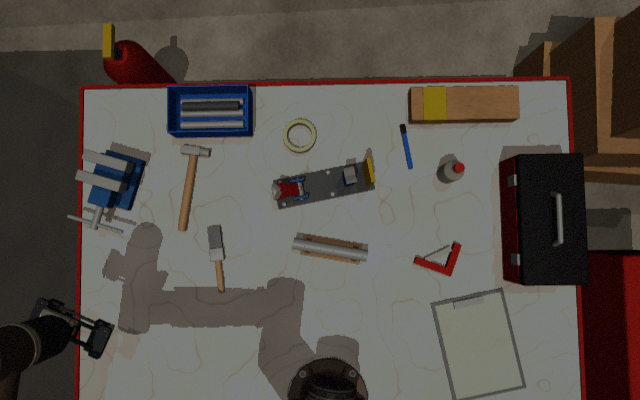

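```bash
cat > h.py <<'E'
import numpy as np,cv2
from scipy.spatial.transform import Rotation as R
from scipy.optimize import least_squares
def rot(a): return R.from_euler('xyz',a,degrees=True).as_matrix()
def proj(s,P):
    p=(np.atleast_2d(P)-s["position"])@rot(s["attitude"])
    return np.c_[s["fx"]*p[:,0]/p[:,2]+s["cx"],s["fy"]*p[:,1]/p[:,2]+s["cy"]]
def ray(s,uv,z):
    d=rot(s["attitude"])@[(uv[0]-s["cx"])/s["fx"],(uv[1]-s["cy"])/s["fy"],1]
    return s["position"]+d*(z-s["position"][2])/d[2]
def fixpt(f,P): # f=x,y,yaw(rad)
    P=np.atleast_2d(P); c,sn=np.cos(f[2]),np.sin(f[2])
    return np.c_[f[0]+c*P[:,0]-sn*P[:,1], f[1]+sn*P[:,0]+c*P[:,1], P[:,2]]
E
cat > fit.py <<'E'
from h import *; from plant import *
th=.65
loc=dict(fixture=(0,0,0),end_stop=(0,-.125,.154),fixture_vee=(0,-.075,.13),rest_hinge=(0,.075,.035),rest_vee=(0,.075+.095*np.sin(th),.035+.095*np.cos(th)),rest_roller=(0,.075+.08*np.sin(th)+.022*np.cos(th),.035+.08*np.cos(th)-.022*np.sin(th)))
A=[];B=[];S={}
for c in("top","side"):
    S[c]=snapshot(c)
    for t,l in loc.items():
        r=spot_point(c,t)
        if r and r[0]["score"]>.5: A.append(l);B.append(r[0]["position"])
A=np.array(A);B=np.array(B)
o=least_squares(lambda f:(fixpt(f,A)-B)[:,:2].ravel(),[.637,0,.18],loss='soft_l1',f_scale=.004)
f=o.x;print("fix",f[:2],np.degrees(f[2]));print(np.round((fixpt(f,A)-B)*1000,1))
s=S["top"];im=s["frame"][:,:,::-1].copy()
hsv=cv2.cvtColor(im,cv2.COLOR_BGR2HSV);m=np.zeros(im.shape[:2],np.uint8)
roi=(slice(228,268),slice(285,376));m[roi]=((hsv[roi][:,:,1]<45)&(hsv[roi][:,:,2]<150)).astype(np.uint8)*255
n,l,st,_=cv2.connectedComponentsWithStats(m);k=1+st[1:,4].argmax()
rr=cv2.minAreaRect(np.argwhere(l==k)[:,::-1].astype(np.float32));print(rr)
bx=cv2.boxPoints(rr); e=sorted(bx.tolist());e0=np.mean(e[:2],0);e1=np.mean(e[2:],0)
a,b=ray(s,e0,.049),ray(s,e1,.049);print("tube",a,b,(a+b)/2,np.linalg.norm(a-b),"yaw",np.degrees(np.arctan2(-(a-b)[0],(a-b)[1])))
out=[]
for c,(x0,y0) in dict(top=(265,140),side=(245,165)).items():
    s=S[c];g=cv2.resize(s["frame"][y0:y0+135,x0:x0+150,::-1],None,fx=4,fy=4)[:,:]
    P=list(A[:6])+[(x,y,.012) for x in(-.045,.045) for y in(-.15,.15)]
    for q in np.r_[proj(s,fixpt(f,P)),proj(s,[a,b])]: cv2.circle(g,tuple(int(v) for v in (q-[x0,y0])*4+2),3,(0,255,0),1)
    out.append(g[:540])
cv2.imwrite("pics/ov.png",cv2.resize(np.hstack(out),(800,360)))
E
python3 fit.py
```

```text
fix [0.63621236 0.00143348] 11.31734955003113
[[ 1.9  2.3 -1.3]
 [-1.9 -1.6  1.4]
 [ 2.6 -0.5 -0.8]
 [-5.2  2.5 -2.4]
 [-0.3  0.1 -1.2]
 [-2.9 -4.5  1.6]
 [-2.1 -0.8 -0.2]
 [ 0.8  2.4 -3. ]
 [-1.7  0.4  3.4]
 [ 4.1  2.  -5.4]
 [ 2.6 -0.6  1.8]
 [ 1.2 -2.6 -1.6]]
((330.0, 247.5), (39.0, 90.0), 90.0)
tube [0.4495224  0.11769128 0.049     ] [ 0.4458392  -0.14720978  0.049     ] [ 0.4476808  -0.01475925  0.049     ] 0.264926666273723 yaw -0.7965918806441078
```

View pics/ov.png

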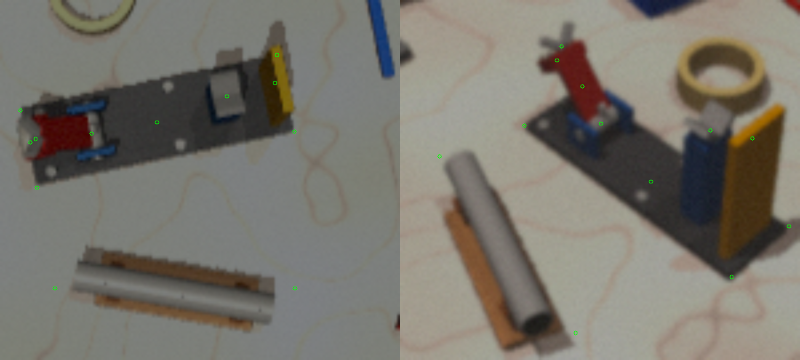

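```bash
cat >> h.py <<'E'
F=np.array([.6362,.0014,np.radians(11.32)])
def delta(P,rpy,o=None): # cm in tool axes and rotvec deg needed from present pose to P, rpy
    from plant import get_obs
    o=o or get_obs(); M=rot(o["orientation"]); 
    print("t",round(o["clock"],2),"pos",np.round(o["tool_pos"],4),"ori",np.round(o["orientation"],2),"F",np.round(o["force"],1))
    print("shift cm",np.round(M.T@(np.array(P)-o["tool_pos"])*100,2),"turn",np.round(R.from_matrix(M.T@rot(rpy)).as_rotvec(degrees=True),2))
def infix(P):
    P=np.array(P)-[F[0],F[1],0]; c,s=np.cos(F[2]),np.sin(F[2]); return np.array([c*P[0]+s*P[1],-s*P[0]+c*P[1],P[2]])
E
python3 - <<'E'
from h import *; from plant import *
s=snapshot("top");a=ray(s,(293.5,243.9),.049);b=ray(s,(367,254.7),.049)
print((a+b)/2,np.linalg.norm(a-b),np.degrees(np.arctan2(-(a-b)[0],(a-b)[1])))
print(fixpt(F,(0,.184,.097)))
print(fixpt(F,(0,.22,.20)))
E
```

```text
[ 0.44242493 -0.01539416  0.049     ] 0.21852753621133356 -9.120377148937596
[[0.60008293 0.1818205  0.097     ]]
[[0.59301655 0.21712016 0.2       ]]
```

Call:
play_rows --grip 0 --pt "0 0 0 0 0 6.86" --pt "0 0 0 0 0 6.86" --pt "0 0 0 0 0 6.86" --pt "0 0 0 0 0 6.86" --pt "0 0 0 0 0 6.86" --pt "0 0 0 0 0 6.86" --pt "0 0 0 0 0 6.86" --pt "0 0 0 0 0 6.86" --pt "0 0 0 0 5 0" --pt "0 0 0 0 5 0" --pt "0 0 0 0 5 0"

```text
clock: 3.17
tool_pos: [0.273, 0.6174, 0.2471]
orientation: [-179.9, -15.1, -78.8]
force: [0.3, 0.4, -0.4]
opening: 0.0201
gripper_force: 0.0
```

```bash
python3 -c "
from h import *
delta((.593,.217,.2),(180,-15,-78.7)); delta((.6001,.1818,.097),(180,-15,-78.7))"
```

```text
t 3.17 pos [0.273  0.6174 0.2471] ori [-179.93  -15.12  -78.76] F [ 0.3  0.4 -0.4]
shift cm [ 42.7  -23.56  16.45] turn [-0.06 -0.12 -0.05]
t 3.17 pos [0.273  0.6174 0.2471] ori [-179.93  -15.12  -78.76] F [ 0.3  0.4 -0.4]
shift cm [ 43.48 -23.55  27.33] turn [-0.06 -0.12 -0.05]
```

Call:
play_rows --pt "2.135 -1.178 0.8225 0 0 0" --pt "2.135 -1.178 0.8225 0 0 0" --pt "2.135 -1.178 0.8225 0 0 0" --pt "2.135 -1.178 0.8225 0 0 0" --pt "2.135 -1.178 0.8225 0 0 0" --pt "2.135 -1.178 0.8225 0 0 0" --pt "2.135 -1.178 0.8225 0 0 0" --pt "2.135 -1.178 0.8225 0 0 0" --pt "2.135 -1.178 0.8225 0 0 0" --pt "2.135 -1.178 0.8225 0 0 0" --pt "2.135 -1.178 0.8225 0 0 0" --pt "2.135 -1.178 0.8225 0 0 0" --pt "2.135 -1.178 0.8225 0 0 0" --pt "2.135 -1.178 0.8225 0 0 0" --pt "2.135 -1.178 0.8225 0 0 0" --pt "2.135 -1.178 0.8225 0 0 0" --pt "2.135 -1.178 0.8225 0 0 0" --pt "2.135 -1.178 0.8225 0 0 0" --pt "2.135 -1.178 0.8225 0 0 0" --pt "2.135 -1.178 0.8225 0 0 0"

```text
clock: 4.83
tool_pos: [0.5936, 0.2164, 0.1972]
orientation: [-180.0, -15.0, -78.7]
force: [1.2, 0.1, -0.1]
opening: 0.0003
gripper_force: 0.0
```

```bash
python3 -c "
from h import *
delta((.6001,.1818,.097),(180,-15,-78.7))
"
```

```text
t 4.83 pos [0.5936 0.2164 0.1972] ori [-179.99  -14.99  -78.7 ] F [ 1.2  0.1 -0.1]
shift cm [ 0.81  0.04 10.59] turn [-0.02  0.01  0.  ]
```

Call:
play_rows --pt "0.13 0.0 1.76 0 0 0" --pt "0.13 0 1.76 0 0 0" --pt "0.13 0 1.76 0 0 0" --pt "0.13 0 1.76 0 0 0" --pt "0.13 0 1.76 0 0 0" --pt "0.13 0 1.76 0 0 0" --pt "0 0 0 0 0 0" --pt "0 0 0 0 0 0"

```text
clock: 5.5
tool_pos: [0.5994, 0.1827, 0.0968]
orientation: [179.9, -15.1, -78.7]
force: [-0.6, -0.4, 0.5]
opening: -0.0001
gripper_force: 0.0
```

```bash
cat > v.py <<'E'
from h import *; from plant import *; import sys
o=get_obs();print(np.round(infix(o["tool_pos"]),4),o["force"])
g=[]
for c,(x0,y0) in dict(top=(250,130),side=(245,130)).items():
    s=snapshot(c);g.append(cv2.resize(s["frame"][y0:y0+150,x0:x0+150,::-1],(400,400)))
cv2.imwrite(sys.argv[1],np.hstack(g))
E
python3 v.py pics/a1.png
```

```text
[-0.0005  0.185   0.0968] [-0.55718417 -0.43842308  0.45248706]
```

View pics/a1.png

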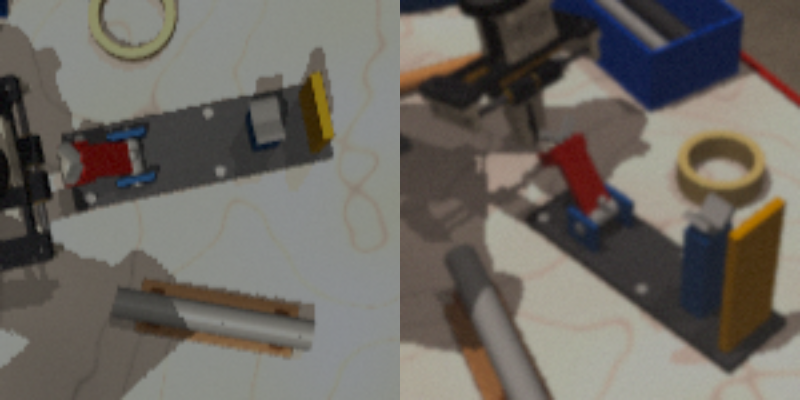

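Call:
play_rows --pt "0.2 0 0.05 0 0 0" --pt "0.2 0 0.05 0 0 0" --pt "0.2 0 0.05 0 0 0" --pt "0.2 0 0.05 0 0 0" --pt "0.2 0 0.05 0 0 0" --pt "0.2 0 0.05 0 0 0" --pt "0.2 0 0.05 0 0 0" --pt "0 0 0 0 0 0"

```text
clock: 6.27
tool_pos: [0.6025, 0.1686, 0.0974]
orientation: [180.0, -15.0, -78.7]
force: [1.0, 1.0, 0.2]
opening: 0.0006
gripper_force: 0.0
```

Call:
play_rows --pt "0.2 0 0 0 0 0" --pt "0.2 0 0 0 0 0" --pt "0.2 0 0 0 0 0" --pt "0.2 0 0 0 0 0"

```text
clock: 6.6
tool_pos: [0.6038, 0.1629, 0.0994]
orientation: [-179.9, -14.9, -78.7]
force: [-5.2, 7.6, -0.4]
opening: 0.0007
gripper_force: 4.3
```

Call:
play_rows --pt "0.2 0 0 0 0 0" --pt "0.2 0 0 0 0 0" --pt "0.2 0 0 0 0 0"

```text
clock: 6.85
tool_pos: [0.605, 0.1571, 0.1008]
orientation: [-180.0, -14.9, -78.7]
force: [-3.2, 6.5, -2.1]
opening: 0.0004
gripper_force: 3.4
```

Call:
play_rows --pt "0.2 0 0 0 0 0" --pt "0.2 0 0 0 0 0" --pt "0.2 0 0 0 0 0" --pt "0.2 0 0 0 0 0"

```text
clock: 7.18
tool_pos: [0.6065, 0.1493, 0.1028]
orientation: [-180.0, -14.9, -78.7]
force: [-3.0, 5.1, -1.2]
opening: 0.0007
gripper_force: 3.1
```

Call:
play_rows --pt "0.2 0 0 0 0 0" --pt "0.2 0 0 0 0 0" --pt "0.2 0 0 0 0 0"

```text
clock: 7.43
tool_pos: [0.6076, 0.1435, 0.1043]
orientation: [-180.0, -14.9, -78.7]
force: [-1.8, 4.8, -0.7]
opening: 0.0004
gripper_force: 3.0
```

Call:
play_rows --pt "0.2 0 0 0 0 0" --pt "0.2 0 0 0 0 0" --pt "0.2 0 0 0 0 0"

```text
clock: 7.68
tool_pos: [0.6087, 0.1377, 0.1059]
orientation: [-180.0, -14.9, -78.7]
force: [-2.5, 5.2, -0.4]
opening: 0.0006
gripper_force: 2.7
```

Call:
play_rows --pt "0.2 0 0 0 0 0" --pt "0.2 0 0 0 0 0" --pt "0.2 0 0 0 0 0"

```text
clock: 7.93
tool_pos: [0.6098, 0.1319, 0.1075]
orientation: [-180.0, -14.9, -78.7]
force: [-2.4, 5.5, -0.0]
opening: 0.0004
gripper_force: 2.4
```

Call:
play_rows --pt "0.2 0 0 0 0 0" --pt "0.2 0 0 0 0 0"

```text
clock: 8.1
tool_pos: [0.6106, 0.1278, 0.1086]
orientation: [180.0, -15.0, -78.7]
force: [-2.9, 4.1, -1.4]
opening: 0.0003
gripper_force: 2.1
```

Call:
play_rows --pt "0.2 0 0 0 0 0" --pt "0.2 0 0 0 0 0" --pt "0.2 0 0 0 0 0"

```text
clock: 8.35
tool_pos: [0.6118, 0.1214, 0.1104]
orientation: [180.0, -15.0, -78.7]
force: [-1.5, 2.1, -1.4]
opening: 0.0001
gripper_force: 1.5
```

Call:
play_rows --pt "0.2 0 0 0 0 0" --pt "0.2 0 0 0 0 0"

```text
clock: 8.52
tool_pos: [0.6127, 0.1174, 0.1115]
orientation: [180.0, -15.0, -78.7]
force: [-2.4, 1.9, -0.8]
opening: 0.0005
gripper_force: 0.9
```

Call:
play_rows --pt "0.2 0 0 0 0 0" --pt "0.2 0 0 0 0 0"

```text
clock: 8.68
tool_pos: [0.6136, 0.1137, 0.1126]
orientation: [-180.0, -15.0, -78.7]
force: [-0.3, -0.4, -0.9]
opening: 0.0004
gripper_force: 0.4
```

Nearly over centre; single rows now.

Call:
play_rows --pt "0.15 0 0 0 0 0"

```text
clock: 8.77
tool_pos: [0.614, 0.1123, 0.1131]
orientation: [-180.0, -15.0, -78.7]
force: [0.3, 0.2, -0.4]
opening: 0.0002
gripper_force: 0.1
```

Call:
play_rows --pt "0.1 0 0 0 0 0"

```text
clock: 8.85
tool_pos: [0.6142, 0.1113, 0.1134]
orientation: [-180.0, -15.0, -78.7]
force: [-0.2, 1.5, 0.0]
opening: 0.0003
gripper_force: 0.0
```

Call:
play_rows --pt "0.1 0 0 0 0 0" --pt "0 0 0 0 0 0" --pt "0 0 0 0 0 0"

```text
clock: 9.1
tool_pos: [0.6142, 0.1107, 0.1134]
orientation: [-180.0, -15.0, -78.7]
force: [-0.0, -0.3, -0.2]
opening: 0.0005
gripper_force: 0.0
```

```bash
python3 v.py pics/a2.png; python3 -c "
from h import *; from plant import *
for c in ('side','top'):
  for t in('rest_vee','rest_roller'):
    print(c,t,[(np.round(infix(d['position']),3),round(d['score'],2)) for d in spot_point(c,t)[:1]])"
```

```text
[-1.000e-04  1.115e-01  1.134e-01] [-0.0197476  -0.31821076 -0.1910156 ]
side rest_vee [(array([-0.002,  0.056,  0.128]), 0.84)]
side rest_roller [(array([0.   , 0.087, 0.121]), 0.74)]
top rest_vee [(array([-0.002,  0.057,  0.13 ]), 0.5)]
top rest_roller [(array([-0.   ,  0.087,  0.117]), 0.57)]
```

View pics/a2.png

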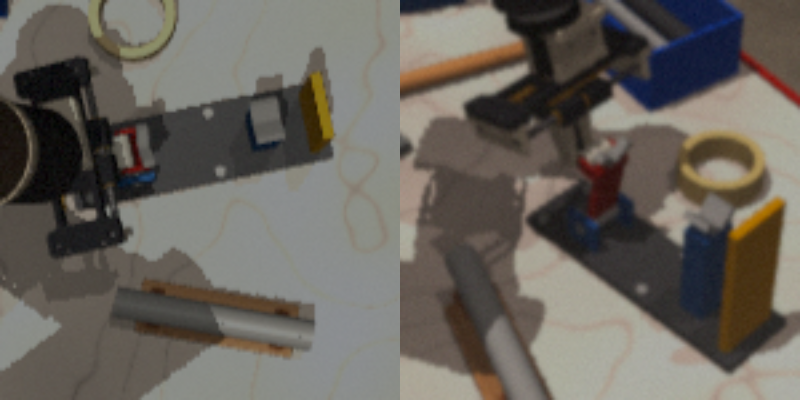

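Call:
play_rows --grip 8.7 --pt "-0.8 0 0 0 0 0" --pt "-1.5 0 0 0 0 0" --pt "-1.5 0 0 0 0 0" --pt "-0.5 0 -2.5 0 0 0" --pt "0 0 -3 0 0 0" --pt "0 0 -3 0 -5 0" --pt "0 0 0 0 -5 0" --pt "0 0 0 0 -5 0" --pt "0 0 0 0 0 6.8" --pt "0 0 0 0 0 6.8" --pt "0 0 0 0 0 6.8"

```text
clock: 10.32
tool_pos: [0.6016, 0.1742, 0.1842]
orientation: [180.0, 0.0, -99.4]
force: [-0.3, 0.2, 0.7]
opening: 0.068
gripper_force: 0.0
```

```bash
python3 -c "
from h import *
delta((.442,-.0135,.16),(180,0,-99.1))
"
```

```text
t 10.32 pos [0.6016 0.1742 0.1842] ori [ 1.7999e+02  2.0000e-02 -9.9430e+01] F [-0.3  0.2  0.7]
shift cm [21.14 12.67  2.42] turn [ 0.01  0.02 -0.33]
```

Call:
play_rows --pt "2.11 1.27 0 0 0 0" --pt "2.11 1.27 0 0 0 0" --pt "2.11 1.27 0 0 0 0" --pt "2.11 1.27 0 0 0 0" --pt "2.11 1.27 0 0 0 0" --pt "2.11 1.27 0 0 0 0" --pt "2.11 1.27 0 0 0 0" --pt "2.11 1.27 0.5 0 0 0" --pt "2.11 1.27 1 0 0 0" --pt "2.11 1.27 1 0 0 0" --pt "0 0 0 0 0 0" --pt "0 0 0 0 0 0"

```text
clock: 11.32
tool_pos: [0.4422, -0.0149, 0.159]
orientation: [180.0, -0.0, -99.1]
force: [0.7, -0.5, 0.3]
opening: 0.0872
gripper_force: 0.0
```

```bash
python3 -c "
from h import *; from plant import *
delta((.442,-.0135,.051),(180,0,-99.1))
for c in('side','top'):
  s=snapshot(c)
  for t in('tube_center','cradle','rest_vee','rest_roller'):
    print(c,t,[(np.round(d['position'],4),np.round(infix(d['position']),3),round(d['score'],2)) for d in spot_point(c,t)[:1]])
"
```

```text
t 11.32 pos [ 0.4422 -0.0149  0.159 ] ori [ 1.7996e+02 -2.0000e-02 -9.9110e+01] F [ 0.7 -0.5  0.3]
shift cm [-0.14  0.03 10.8 ] turn [ 0.04 -0.02 -0.01]
side tube_center []
side cradle [(array([ 4.414e-01, -1.650e-02, -2.000e-04]), array([-0.195,  0.021, -0.   ]), 0.64)]
side rest_vee [(array([0.6226, 0.0575, 0.1279]), array([-0.002,  0.058,  0.128]), 0.87)]
side rest_roller [(array([0.6212, 0.0866, 0.1194]), array([0.002, 0.086, 0.119]), 0.87)]
top tube_center []
top cradle []
top rest_vee [(array([0.6256, 0.0602, 0.1276]), array([0.001, 0.06 , 0.128]), 0.52)]
top rest_roller [(array([0.6229, 0.0869, 0.1173]), array([0.004, 0.086, 0.117]), 0.79)]
```

Call:
play_rows --pt "0 0 1.5 0 0 0" --pt "0 0 1.5 0 0 0" --pt "0 0 1.5 0 0 0" --pt "0 0 1.5 0 0 0" --pt "0 0 1.5 0 0 0" --pt "0 0 1.5 0 0 0" --pt "0 0 1.3 0 0 0" --pt "0 0 0.5 0 0 0" --pt "0 0 0 0 0 0"

```text
clock: 12.57
tool_pos: [0.4422, -0.0154, 0.0504]
orientation: [179.9, -0.1, -99.1]
force: [0.5, -0.2, 1.3]
opening: 0.0867
gripper_force: 0.0
```

Call:
play_rows --grip 2 --pt "0 0 0 0 0 0" --pt "0 0 0 0 0 0" --pt "0 0 0 0 0 0" --pt "0 0 0 0 0 0" --pt "0 0 0 0 0 0" --pt "0 0 0 0 0 0" --pt "0 0 0 0 0 0" --pt "0 0 0 0 0 0" --pt "0 0 0 0 0 0" --pt "0 0 0 0 0 0"

```text
clock: 13.4
tool_pos: [0.4414, -0.0153, 0.0511]
orientation: [179.9, -0.0, -99.2]
force: [-6.1, 3.4, 5.3]
opening: 0.0331
gripper_force: 30.1
```

Call:
play_rows --pt "0 0 -0.4 0 0 0" --pt "0 0 -1 0 0 0" --pt "0 0 -1.5 0 0 0" --pt "0 0 -1.5 0 0 0" --pt "0 0 -1.5 0 0 0" --pt "0 0 -1.5 0 0 0" --pt "0 0 -1.5 0 0 0" --pt "0 0 -1.5 0 0 0" --pt "0 0 -1.5 0 0 -5.1" --pt "0 0 -1.5 0 0 -5.1" --pt "0 0 -1.5 0 0 -5.1" --pt "0 0 -1.2 0 0 -5.1" --pt "0 0 0 0 0 0" --pt "0 0 0 0 0 0"

```text
clock: 14.57
tool_pos: [0.4428, -0.015, 0.2123]
orientation: [-180.0, 0.0, -78.9]
force: [-1.1, 0.0, -2.7]
opening: 0.0338
gripper_force: 29.9
```

```bash
python3 -c "
from h import *
delta(fixpt(F,(0,-.003,.21))[0],(180,0,-78.7))
"
```

```text
t 14.57 pos [ 0.4428 -0.015   0.2123] ori [-1.7995e+02  3.0000e-02 -7.8870e+01] F [-1.1  0.  -2.7]
shift cm [  2.42 -19.29   0.25] turn [-0.05  0.03 -0.17]
```

Call:
play_rows --pt "0.24 -1.0 0 0 0 0" --pt "0.24 -1.93 0 0 0 0" --pt "0.24 -2.2 0 0 0 0" --pt "0.24 -2.2 0 0 0 0" --pt "0.24 -2.2 0 0 0 0" --pt "0.24 -2.2 0 0 0 0" --pt "0.24 -2.2 0 0 0 0" --pt "0.24 -2.2 0 0 0 0" --pt "0.24 -1.93 0 0 0 0" --pt "0.24 -1.2 0 0 0 0" --pt "0 0 0 0 0 0" --pt "0 0 0 0 0 0" --pt "0 0 0 0 0 0"

```text
clock: 15.65
tool_pos: [0.6358, -0.0012, 0.2107]
orientation: [179.8, 0.0, -78.8]
force: [0.0, 0.6, -2.6]
opening: 0.0333
gripper_force: 29.9
```

```bash
python3 v.py pics/a3.png; python3 -c "
from h import *; from plant import *
delta(fixpt(F,(0,-.003,.16))[0],(180,0,-78.7))
for c in('side','top'):
  for t in('tube_center','fixture_vee','rest_vee','end_stop'):
    print(c,t,[(np.round(infix(d['position']),3),round(d['score'],2)) for d in spot_point(c,t)[:1]])
"
```

```text
[-0.0009 -0.0025  0.2107] [ 0.01328868  0.57425696 -2.55510664]
t 15.75 pos [ 0.6358 -0.0011  0.2119] ori [179.95   0.   -78.74] F [-0.2 -0.2 -1.8]
shift cm [ 0.06 -0.09  5.19] turn [ 0.05  0.   -0.04]
side tube_center [(array([ 0.001, -0.001,  0.21 ]), 0.77)]
side fixture_vee [(array([ 0.001, -0.074,  0.128]), 0.59)]
side rest_vee [(array([-0.004,  0.059,  0.128]), 0.96)]
side end_stop [(array([-0.002,  0.075,  0.038]), 0.74)]
top tube_center [(array([-0.154,  0.362, -0.003]), 0.54)]
top fixture_vee [(array([ 0.059, -0.264, -0.   ]), 0.6)]
top rest_vee [(array([0.002, 0.058, 0.13 ]), 0.56)]
top end_stop [(array([-0.153,  0.366, -0.001]), 0.74)]
```

View pics/a3.png

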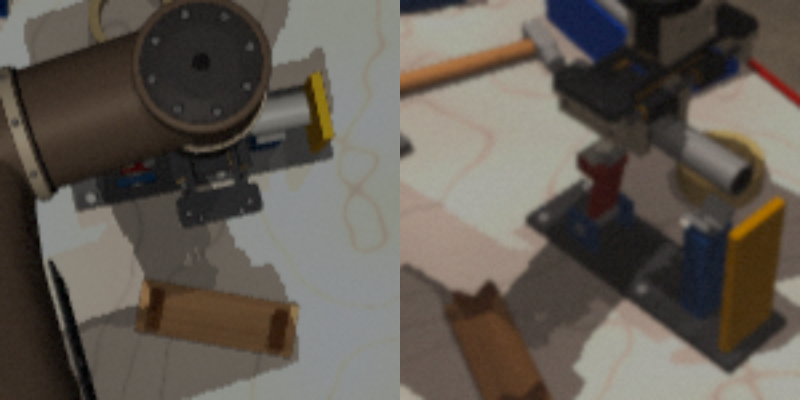

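Call:
play_rows --pt "-0.2 -0.09 0.5 0 0 0" --pt "-0.2 0 1 0 0 0" --pt "0 0 1 0 0 0" --pt "0 0 1 0 0 0" --pt "0 0 0.7 0 0 0" --pt "0 0 0.5 0 0 0" --pt "0 0 0 0 0 0" --pt "0 0 0 0 0 0"

```text
clock: 16.82
tool_pos: [0.6365, 0.003, 0.1649]
orientation: [180.0, -0.0, -78.7]
force: [-0.3, -0.5, -2.7]
opening: 0.0335
gripper_force: 29.9
```

Call:
play_rows --pt "0 0 0.15 0 0 0" --pt "0 0 0.15 0 0 0" --pt "0 0 0 0 0 0"

```text
clock: 17.07
tool_pos: [0.6366, 0.0032, 0.1625]
orientation: [-180.0, 0.0, -78.7]
force: [-0.2, -0.7, -2.2]
opening: 0.0334
gripper_force: 29.9
```

Call:
play_rows --pt "0 0 0.15 0 0 0" --pt "0 0 0 0 0 0"

```text
clock: 17.23
tool_pos: [0.6365, 0.0031, 0.1608]
orientation: [-180.0, 0.0, -78.7]
force: [0.5, 0.5, -3.2]
opening: 0.033
gripper_force: 29.9
```

Call:
play_rows --pt "0 0 0.15 0 0 0" --pt "0 0 0 0 0 0"

```text
clock: 17.4
tool_pos: [0.6365, 0.0031, 0.1592]
orientation: [180.0, 0.0, -78.7]
force: [-0.6, -0.4, -2.3]
opening: 0.033
gripper_force: 29.9
```

Call:
play_rows --pt "0 0 0.1 0 0 0" --pt "0 0 0 0 0 0"

```text
clock: 17.57
tool_pos: [0.6365, 0.0031, 0.1581]
orientation: [180.0, -0.0, -78.7]
force: [0.0, -0.1, -2.2]
opening: 0.0333
gripper_force: 29.9
```

Call:
play_rows --pt "0 0 0.1 0 0 0" --pt "0 0 0 0 0 0"

```text
clock: 17.73
tool_pos: [0.6365, 0.0032, 0.1571]
orientation: [180.0, 0.0, -78.7]
force: [-0.1, 0.1, -2.7]
opening: 0.0331
gripper_force: 29.9
```

Call:
play_rows --pt "0 0 0.1 0 0 0" --pt "0 0 0 0 0 0"

```text
clock: 17.9
tool_pos: [0.6367, 0.0032, 0.1563]
orientation: [-180.0, -0.0, -78.7]
force: [-0.0, -0.3, -2.0]
opening: 0.0332
gripper_force: 29.9
```

Call:
play_rows --pt "0 0 0.1 0 0 0" --pt "0 0 0 0 0 0"

```text
clock: 18.07
tool_pos: [0.637, 0.0031, 0.1559]
orientation: [-179.9, -0.0, -78.7]
force: [-0.3, 0.1, 1.6]
opening: 0.0336
gripper_force: 29.9
```

Call:
play_rows --pt "0 0 0.1 0 0 0" --pt "0 0 0 0 0 0"

```text
clock: 18.23
tool_pos: [0.6371, 0.0031, 0.1558]
orientation: [-179.9, -0.0, -78.7]
force: [-2.8, 0.0, 6.7]
opening: 0.0331
gripper_force: 29.9
```

Call:
play_rows --pt "0 0 -0.06 0 0 0" --pt "0.15 0 0 0 0 0" --pt "0.15 0 0 0 0 0" --pt "0.15 0 0 0 0 0" --pt "0.15 0 0 0 0 0" --pt "0.15 0 0 0 0 0" --pt "0.15 0 0 0 0 0" --pt "0.1 0 0 0 0 0" --pt "0 0 0 0 0 0"

```text
clock: 18.98
tool_pos: [0.6385, -0.0057, 0.1557]
orientation: [-180.0, 0.1, -78.7]
force: [-5.2, 5.2, 7.3]
opening: 0.0334
gripper_force: 29.9
```

Call:
play_rows --pt "0.1 0 0 0 0 0" --pt "0.1 0 0 0 0 0" --pt "0 0 0 0 0 0"

```text
clock: 19.23
tool_pos: [0.6389, -0.0076, 0.1557]
orientation: [-180.0, 0.1, -78.7]
force: [-4.4, 5.9, 7.9]
opening: 0.0331
gripper_force: 29.9
```

Call:
play_rows --pt "0.1 0 0 0 0 0" --pt "0 0 0 0 0 0"

```text
clock: 19.4
tool_pos: [0.6391, -0.0085, 0.1557]
orientation: [-180.0, 0.1, -78.7]
force: [-4.1, 5.8, 7.1]
opening: 0.033
gripper_force: 29.9
```

Call:
play_rows --pt "0.1 0 0 0 0 0" --pt "0 0 0 0 0 0"

```text
clock: 19.57
tool_pos: [0.6393, -0.0095, 0.1557]
orientation: [-180.0, 0.1, -78.7]
force: [-4.0, 5.2, 7.6]
opening: 0.0334
gripper_force: 29.9
```

Call:
play_rows --pt "0.1 0 0 0 0 0" --pt "0 0 0 0 0 0"

```text
clock: 19.73
tool_pos: [0.6394, -0.0105, 0.1557]
orientation: [-180.0, 0.1, -78.7]
force: [-5.2, 5.6, 6.5]
opening: 0.0331
gripper_force: 29.9
```

Call:
play_rows --pt "0.1 0 0 0 0 0" --pt "0 0 0 0 0 0"

```text
clock: 19.9
tool_pos: [0.6396, -0.0115, 0.1557]
orientation: [-180.0, 0.1, -78.7]
force: [-3.7, 6.1, 7.3]
opening: 0.0331
gripper_force: 29.9
```

Call:
play_rows --pt "0.1 0 0 0 0 0" --pt "0 0 0 0 0 0"

```text
clock: 20.07
tool_pos: [0.6398, -0.0124, 0.1557]
orientation: [-180.0, 0.1, -78.7]
force: [-5.5, 6.8, 7.4]
opening: 0.0335
gripper_force: 29.9
```

Call:
play_rows --pt "0.1 0 0 0 0 0" --pt "0 0 0 0 0 0"

```text
clock: 20.23
tool_pos: [0.64, -0.0134, 0.1557]
orientation: [-180.0, 0.1, -78.7]
force: [-5.0, 6.4, 8.6]
opening: 0.0334
gripper_force: 29.9
```

Call:
play_rows --pt "0.1 0 0 0 0 0" --pt "0 0 0 0 0 0"

```text
clock: 20.4
tool_pos: [0.6401, -0.014, 0.1557]
orientation: [-180.0, 0.1, -78.7]
force: [-4.9, 7.6, 8.0]
opening: 0.0331
gripper_force: 29.9
```

Call:
play_rows --pt "0.1 0 0 0 0 0" --pt "0 0 0 0 0 0"

```text
clock: 20.57
tool_pos: [0.6401, -0.0142, 0.1558]
orientation: [-179.9, 0.2, -78.7]
force: [-6.5, 11.4, 10.4]
opening: 0.0333
gripper_force: 29.9
```

Call:
play_rows --pt "-0.08 0 0 0 0 0" --pt "0 0 0 0 0 0"

```text
clock: 20.73
tool_pos: [0.6401, -0.0141, 0.1557]
orientation: [-180.0, 0.1, -78.7]
force: [-5.2, 8.7, 8.4]
opening: 0.0331
gripper_force: 29.9
```

Call:
play_rows --grip 8.7 --pt "0 0 0 0 0 0" --pt "0 0 0 0 0 0" --pt "0 0 0 0 0 0" --pt "0 0 0 0 0 0" --pt "0 0 0 0 0 0" --pt "0 0 0 0 0 0" --pt "0 0 0 0 0 0" --pt "0 0 0 0 0 0" --pt "0 0 0 0 0 0" --pt "0 0 0 0 0 0"

```text
clock: 21.57
tool_pos: [0.6403, -0.0157, 0.1549]
orientation: [180.0, -0.0, -78.7]
force: [0.2, -0.6, -0.6]
opening: 0.0864
gripper_force: 0.0
```

Call:
play_rows --pt "0 0 -1 0 0 0" --pt "0 0 -2 0 0 0" --pt "0 0 -3 0 0 0" --pt "0 0 -3 0 0 0" --pt "0 0 -3 0 0 0" --pt "0 2.5 0 0 0 0" --pt "0 3 0 0 0 0" --pt "0 3 0 0 0 0" --pt "0 3 0 0 0 0" --pt "0 3 0 0 0 0" --pt "0 3 0 0 0 0" --pt "0 0 0 0 0 0" --pt "0 0 0 0 0 0"

```text
clock: 22.65
tool_pos: [0.4678, -0.0503, 0.2767]
orientation: [-179.8, 0.0, -78.7]
force: [0.7, 0.2, -0.2]
opening: 0.0872
gripper_force: 0.0
```

```bash
python3 v.py pics/a4.png; python3 -c "
from h import *; from plant import *
for c in('side','top'):
  for t in('tube_center','rest_vee','rest_roller','end_stop'):
    print(c,t,[(np.round(infix(d['position']),3),round(d['score'],2)) for d in spot_point(c,t)[:1]])
"
```

```text
[-0.1753 -0.0176  0.2767] [ 0.65555038  0.17646318 -0.16926783]
side tube_center [(array([-0.001, -0.016,  0.156]), 0.9)]
side rest_vee [(array([-0.002,  0.061,  0.127]), 0.52)]
side rest_roller [(array([0.   , 0.084, 0.12 ]), 0.54)]
side end_stop [(array([-0.   , -0.126,  0.156]), 0.76)]
top tube_center [(array([ 0.001, -0.009,  0.153]), 0.77)]
top rest_vee [(array([-0.   ,  0.058,  0.128]), 0.6)]
top rest_roller [(array([0.002, 0.059, 0.13 ]), 0.68)]
top end_stop [(array([ 0.001, -0.124,  0.154]), 0.61)]
```

View pics/a4.png

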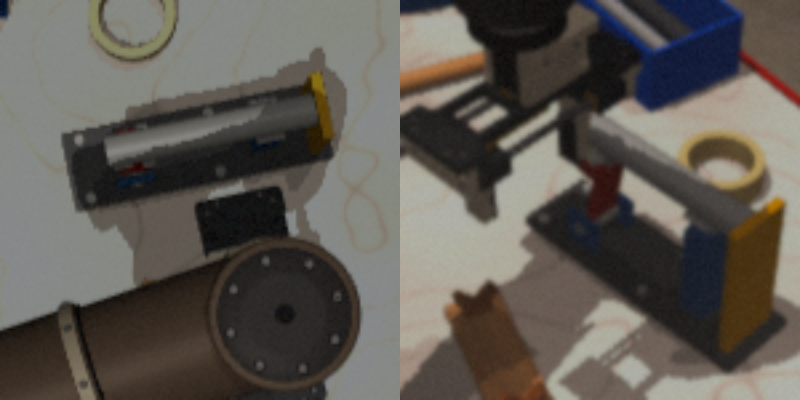

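```bash
python3 -c "
from h import *; from plant import *
for c in ('top','side'):
  s=snapshot(c)
  if c=='top': print(infix(ray(s,(250+106*.375,130+152*.375),.154)), infix(ray(s,(250+313*.375,130+108*.375),.154)))
  else: print(infix(ray(s,(245+182*.375,130+128*.375),.16)))
  for k in range(3):
    s=snapshot(c); print(c,[(np.round(infix(d['position']),4),round(d['score'],2)) for d in spot_point(c,'tube_center')[:1]])
"
```

```text
[0.00148652 0.09498969 0.154     ] [ 0.00079374 -0.1244225   0.154     ]
top [(array([ 0.0009, -0.0105,  0.15  ]), 0.65)]
top [(array([ 0.0011, -0.0061,  0.1503]), 0.93)]
top [(array([-0.0009, -0.0091,  0.1501]), 0.68)]
[-0.01185984  0.08622889  0.16      ]
side [(array([ 0.0017, -0.0126,  0.157 ]), 0.81)]
side [(array([ 0.0023, -0.0121,  0.1554]), 0.87)]
side [(array([ 0.0019, -0.0137,  0.1528]), 0.9)]
```

```bash
python3 -c "
from plant import *
print(close_job())"
```

```text
the job is handed in; nothing more can be done
None
```

The job is handed in, with no verdict returned: the red rest snapped over to its far stop, and the tube lies in both vees with its end felt home against the yellow end plate (centre measured at about -14.7 mm along the fixture), released with the arm clear.

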